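Open the wheel lock of the tool case in the car boot

ROBOT

A 6-joint arm with a two-finger parallel gripper is mounted at the origin on the work surface. World frame = base frame: x ahead of the robot, y to its left, z up, the work surface at z = 0. Lengths are in mm, angles in rad, forces in N, time in s.
With the tool pointing down it reaches from about 275 to 1000 mm from the base axis. Payload 8.4 kg.
Tool frame: the origin (TCP) lies at the very end of the fingers, on their centre line; the grasp point (between the pads) lies 19 mm behind it; z points along the fingers, y is the direction in which the jaws open and shut (so a half turn about z gives the same grasp; the last joint's range is limited). The gripper opens to 85 mm and grips with 20 to 120 N. Pads are 22 mm wide; open, the fingers measure 114 mm over their backs; the gripper's body (76 mm by 85 mm) begins 54 mm behind the grasp point. The pads swing forward as they close: fully open they stand 13 mm farther back than shut.
Start: joints at [-1.291, 0.353, 1.633, -0, 1.155, -0.002], TCP at [173.802, -600.351, 231.281] pointing down, gripper open.
Joint ranges: [-2.63, 2.63], [-0.92, 2.1], [0.06, 2.66], [-1.3, 4.44], [0, 2.69], [-3.02, 3.02]. Speed limits (rad/s): [2.22, 2.22, 2.79, 3.14, 3.14, 3.14].

INTERFACE

Orientations are given as [roll, pitch, yaw] about the fixed x, y, z axes, in that order (R = Rz(yaw) Ry(pitch) Rx(roll)).
In Python, from rig import r, vision gives the robot as it stands.
- The arm moves only by the tool move_arm, never from a script. Its argument "series" is text: rows parted by semicolons, each of 7 numbers parted by spaces: the closure, from -1 (fully open) to 1 (shut), then the shift along the tool's x, y, z in units of 40 mm (1.0 is 40 mm), then the turn, a rotation vector about the tool's x, y, z in degrees. In form: grip tx ty tz ax ay az; .... A call has 1 to 20 rows; each row shifts and turns the pose as measured when the row begins, along the tool's axes as they then stand; what a row does not reach is not made up. A row lasts 1/8 s, in which the tool goes at most 62.5 mm and 10.7 degrees, less where a joint would pass 70% of its speed; a pose out of reach is approached as far as the arm can. A call is refused whole if a number of a shift passes 1 or a number of a turn 10.7, either way. A call with a gripper value outside its range is refused whole. The fingers move at their own pace and stop on an object; "grip_force" is the grip in N (left out, the last holds). Time passes only in rows, so rows that do not move let the fingers close. It gives the time, the measured TCP pose, the force and the opening at its end, in the units of the state.
- r.sense(): the state, without advancing time (a new reading comes with each control period).
- vision.grab_frame(name): name is "scene" or "side" or "wrist"; returns the picture (384x512x3 uint8, red, green, blue); there is no depth.
- vision.camera_params(name): a dict with "fx", "fy", "cx", "cy" (pixels), "k1" (the pictures are not rectified: a ray, as slopes to the right and down, at radius r is drawn at 1 + k1 r^2 times it, then the intrinsics apply), "position" and "rotation" of the camera in the world. Camera axes: x right, y up, looking along -z (the intrinsics and any distortion apply to the point x, -y, -z); pixel columns grow to the right and rows downward; lengths in mm; the calibration is good to about 2 mm. A picture is of the moment at which its call begins: read the wrist's pose just before it. camera_params takes no time and is no camera call; for the wrist camera it gives the pose at the moment of the call.
- r.sign_off(): hands the job in, once; it reports no verdict.
The state is a dict: "clock": time; "qpos": joint angles; "qvel": joint speeds; "joint_efforts": joint torques, N m; "eef_pos": TCP position; "tcp_rot": TCP orientation; "contact_force": force on the tool from outside, world axes, zero at the start; "wrist_torque": the same for the moment, N m; "opening": opening from 0.0 (shut) to 1.0 (fully open).
Only numpy, scipy, OpenCV 4.12 (cv2) and the standard library are available. Lean on these libraries where they do the work, as an engineer would, in place of code of your own. Each camera call takes 0.05 s, during which the arm holds its last target. There are 200 camera calls.

TASK

Open the tool case's lock: roll its three numbered wheels, one at a time and with a gentle touch (never more than 15 N), until 4, 2 and 5 (left to right as seen from the robot) each stand uppermost, centred on the red marks, then slide the orange latch fully to the right and let go. Touch only one wheel at a time, keep the code centred, and leave the tape, the screwdriver and the can where they are.

Things in the scene. Friction and masses are not known exactly. Their poses are not given: they have to be found in the camera images.
- case: Dark tool case, fixed, 270 x 350 x 100 mm, grey lock deck on its flat top near the robot. Origin on the work surface below the middle wheel; z up, x away from the robot side (yaw up to 0.4 rad), y along the wheel row, to the left seen from the robot. Wheels 40 mm apart, red index marks beside each at its top centre line. An 18 mm high carry handle lies on the lid at case x=145 mm.
- wheel_left_top (a point): Nominal top of the left wheel (a point fixed on the case, 116 mm above the work surface, 16 mm above the deck, at case x=0, y=+40 mm). Horizontally true; the spring seats are worn, and the real wheel top at rest is anything from 6 mm lower to 6 mm higher, each wheel differently: find it by touch.
- wheel_mid_top (a point): Nominal top of the middle wheel (a point fixed on the case, 116 mm above the work surface, 16 mm above the deck, at case x=0, y=+0 mm). Horizontally true; the spring seats are worn, and the real wheel top at rest is anything from 6 mm lower to 6 mm higher, each wheel differently: find it by touch.
- wheel_right_top (a point): Nominal top of the right wheel (a point fixed on the case, 116 mm above the work surface, 16 mm above the deck, at case x=0, y=-40 mm). Horizontally true; the spring seats are worn, and the real wheel top at rest is anything from 6 mm lower to 6 mm higher, each wheel differently: find it by touch.
- wheel_left (a joint): Left wheel's angle, rad (left as seen from the robot). All wheels alike: white, 44 mm diameter, 15 mm wide, axle along the case's y, numbers 1 to 6. Number n is uppermost at (n-1)*1.047. Rolling the top towards the case's +x increases the value. Stops at -0.3 and 5.53; no clicks.
- wheel_mid (a joint): Middle wheel's angle, as for the left wheel. Dry friction, about 1.5 N at the rim, holds a wheel where it is left. A fingertip pressed on its top (3 to 6 N is plenty) and dragged along the case's x rolls it, 22 mm per rad apart from some slip.
- wheel_right (a joint): Right wheel's angle, as for the left wheel. Each wheel sits on a spring of 4.5 N/mm with 8 mm of downward travel and comes back up when released. More than 15 N on a wheel damages it.
- latch_tab (a point): Centre of the orange latch tab, 30 mm (case x) x 14 mm (case y) x 18 mm high, standing on the deck between 101.5 and 119.5 mm above the work surface, 62 mm nearer the robot than the wheels.
- latch (a joint): Travel of the latch in m: 0 shut (against the stop), 0.016 fully open (against the other stop). It slides along the case's -y (to the right as seen from the robot) with about 2 N of friction and stays where it is left; push on its left face or pinch it. Hidden teeth block it after about 4 mm unless every wheel is within some 0.2 to 0.4 rad of its code number.
- tape_mid (a point): Bystander: blue ring of tape, 72 mm across, 24 mm high, lying on the case lid behind and to the right of the wheels; the point is its centre, half-way up.
- driver_grip (a point): Bystander: red-handled screwdriver lying on the boot floor to the right of the case; the point is the middle of its handle.
- can_mid (a point): Bystander: yellow can, 60 mm across, 110 mm high, standing on the boot floor to the left of the case; the point is its centre, half-way up.

How it is judged:
By the outcome, as a careful person would: the job done as asked, in the order asked, and still so for the second after the job is handed in, with the robot touching nothing.
It also fails if it takes over 61 s, if anything falls off the work surface, if the arm or the gripper's body presses on something with over 40 N, if the wrist force passes 120 N, or if a joint passes its speed limit or range.

## Working session

There is one attempt and no reset: what is moved stays moved. The work goes in short steps, Python scripts to look and compute and a tool call to move; the robot and the scene stay as the last step left them, time stands still between calls to the robot, and variables do not carry over. Pictures are saved under pics/ and viewed, about 8 in all and at most 12, crops included, and the job is handed in when it is done.

Besides the shell and the picture viewer there is one more tool, called after "Request:" as name(argument=value, ...), one argument or row to a line, values as JSON. move_arm: Moves the arm, as the interface text tells. Its arguments: {"type":"object","properties":{"series":{"type":"string"},"grip_force":{"type":"number"}},"required":["series"]}

```bash
mkdir -p pics; ls
python3 - <<'E'
from rig import r, vision
import cv2, numpy as np
s=r.sense(); print(s)
a=[vision.grab_frame(n) for n in("scene","side")]
for n,i in zip(("scene","side"),a):
    cv2.imwrite(f"pics/{n}0.png",i[:,:,::-1]); print(n,vision.camera_params(n))
cv2.imwrite("pics/both.png",np.vstack(a)[:,:,::-1][:, :])
E
```

```text
pics
{'clock': 0.0, 'qpos': array([-1.29140422e+00,  3.53641487e-01,  1.63413082e+00, -1.87576099e-06,
        1.15517254e+00, -2.40711377e-03]), 'qvel': array([-0.00168659,  0.00081539, -0.00066033, -0.00059678, -0.00165731,
        0.00088502]), 'joint_efforts': array([-8.55952421e-04, -6.05257487e+01, -3.42063546e+01, -1.03555330e-04,
        9.42182407e-03,  1.24173397e-05]), 'eef_pos': array([ 173.66981963, -599.90293627,  230.56724511]), 'tcp_rot': array([-3.14024046e+00, -1.53984156e-06,  2.81799975e-01]), 'contact_force': array([ 0.23010308, -0.72687195,  0.45092638]), 'wrist_torque': array([-0.04701178, -0.05226034, -0.02110364]), 'opening': 1.0033911590971014}
scene {'fx': 378.78815482298535, 'fy': 378.78815482298535, 'cx': 258.7079231013437, 'cy': 187.67851475772446, 'k1': -0.10375849255964259, 'position': array([1026.28488697,  342.07579864,  780.72761148]), 'rotation': array([0.69874751, 0.00967173, 2.16355955])}
side {'fx': 402.2153725339428, 'fy': 402.2153725339428, 'cx': 251.07966446263325, 'cy': 196.16139726103833, 'k1': 0.004582492659694738, 'position': array([128.37165751, 553.26114403, 605.31359842]), 'rotation': array([ 0.92551415,  0.01396806, -2.43168365])}
```

View pics/scene0.png

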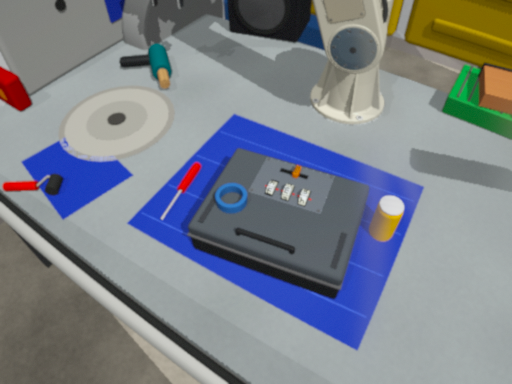

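View pics/side0.png

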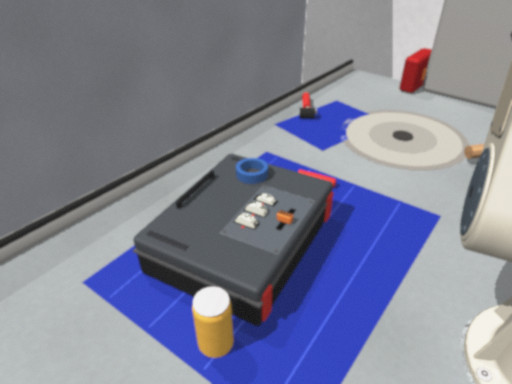

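The scene view shows the case with white wheels at about (271,187), (287,191) and (303,197), the orange latch at (295,171), the tape at (231,197), the can at (386,218) and the driver at (185,185). The side view shows the wheels at (266,199), (257,209) and (246,220), and the latch at (286,217).

```bash
cat > h.py <<'E'
from rig import r, vision
import cv2, numpy as np
from scipy.spatial.transform import Rotation as R
def ray(c,u,v):
    K=np.array([[c['fx'],0,c['cx']],[0,c['fy'],c['cy']],[0,0,1]])
    p=cv2.undistortPoints(np.array([[[u,v]]],float),K,np.array([c['k1'],0,0,0.]))[0,0]
    return R.from_euler('xyz',c['rotation']).apply([p[0],-p[1],-1])
def onz(c,u,v,z):
    d=ray(c,u,v);o=np.array(c['position']);return o+d*(z-o[2])/d[2]
def proj(c,P):
    q=R.from_euler('xyz',c['rotation']).inv().apply(np.asarray(P,float)-c['position'])
    x,y=q[0]/-q[2],-q[1]/-q[2];f=1+c['k1']*(x*x+y*y)
    return c['fx']*x*f+c['cx'],c['fy']*y*f+c['cy']
def blobs(m,amin=8):
    n,_,st,ce=cv2.connectedComponentsWithStats(m.astype(np.uint8))
    return [(ce[i].round(1),st[i][4]) for i in range(1,n) if st[i][4]>=amin]
def masks(im):
    i=im.astype(int);a,b,c=i[...,0],i[...,1],i[...,2]
    return dict(white=(i.min(2)>150),orange=(a>140)&(b<0.68*a)&(c<0.35*a)&(b>0.3*a))
E
python3 - <<'E'
from h import *
for n,(x0,x1,y0,y1) in dict(scene=(250,320,160,210),side=(225,300,185,235)).items():
    im=cv2.imread(f"pics/{n}0.png")[:,:,::-1];c=vision.camera_params(n)
    for k,m in masks(im).items():
        w=np.zeros_like(m);w[y0:y1,x0:x1]=m[y0:y1,x0:x1]
        for ce,a in blobs(w): print(n,k,ce,a,onz(c,*ce,110).round(1))
E
```

```text
scene white [270.9 186.9] 88 [545.   44.1 110. ]
scene white [286.9 190.8] 111 [534.5  81.1 110. ]
scene white [303.4 196.7] 111 [528.7 121.3 110. ]
scene orange [296.4 171.4] 67 [470.3  68.8 110. ]
side white [260.  203.8] 333 [532.3  66.6 110. ]
side white [245.8 219.3] 208 [522.5 120.6 110. ]
side orange [284.7 218. ] 92 [468.   70.3 110. ]
```

Request:
move_arm(
  series="1 0.8 -0.92 -0.15 0 0 0.3;1 0.8 -0.92 -0.15 0 0 0.3;1 0.8 -0.92 -0.15 0 0 0.3;1 0.8 -0.92 -0.15 0 0 0.3;1 0.8 -0.92 -0.15 0 0 0.3;1 0.8 -0.92 -0.15 0 0 0.3;1 0.8 -0.92 -0.15 0 0 0.3;1 0.8 -0.92 -0.15 0 0 0.3;1 0.8 -0.92 -0.15 0 0 0.3;1 0.8 -0.92 -0.15 0 0 0.3;1 0.8 -0.92 0 0 0 0.3;1 0.8 -0.92 0 0 0 0.3;1 0.8 -0.92 0 0 0 0.3;1 0.4 -0.5 0 0 0 0.3;1 0 0 0 0 0 0",
  grip_force=40,
)

```text
clock: 1.98
eef_pos: [477.2, 8.6, 290.8]
tcp_rot: [-3.137, 0.0, 0.204]
contact_force: [-0.7, -0.3, -0.7]
opening: -0.001
```

Run:
```python
from h import *
s=r.sense(); c=vision.camera_params("wrist"); im=vision.grab_frame("wrist")
print(s['eef_pos'],s['tcp_rot'],s['contact_force'],s['clock'],c)
cv2.imwrite("pics/w1.png",im[:,:,::-1])
```

```text
[477.17894408   8.64986637 290.80080309] [-3.13720357e+00  2.01290768e-04  2.04448721e-01] [-0.67312136 -0.25240679 -0.71408208] 1.975 {'fx': 300.0116493791832, 'fy': 300.0116493791832, 'cx': 253.20523256305964, 'cy': 189.49868170246546, 'k1': -0.06872455016931013, 'position': array([541.11264917,  21.79017424, 433.22020876]), 'rotation': array([-0.26416723,  0.00414559, -1.36533689])}
```

View pics/w1.png

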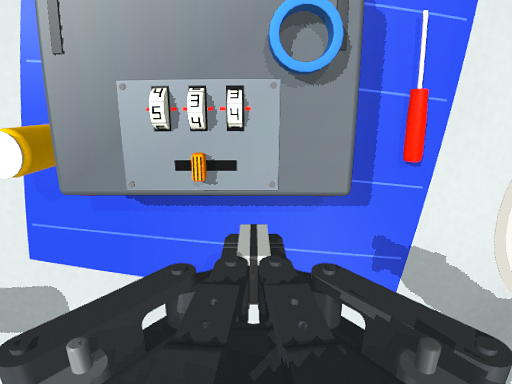

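The wrist view shows 5 near the top on the left wheel at (158,113) with 4 behind it. The middle wheel sits between 3 at (195,100) and 4 at (197,121). The right wheel has 4 near the top at (236,111). The red mark line is at row 108, and the latch is at (198,166).

Run:
```python
from h import *
im=cv2.imread("pics/w1.png")[:,:,::-1]
c={'fx': 300.0116493791832, 'fy': 300.0116493791832, 'cx': 253.20523256305964, 'cy': 189.49868170246546, 'k1': -0.06872455016931013, 'position': np.array([541.11264917,  21.79017424, 433.22020876]), 'rotation': np.array([-0.26416723,  0.00414559, -1.36533689])}
i=im.astype(int)
ms=masks(im); ms['red']=(i[...,0]>150)&(i[...,1]<90)&(i[...,2]<90)
for k,m in ms.items():
    w=np.zeros_like(m);w[80:190,120:275]=m[80:190,120:275]
    for ce,a in blobs(w,3): print(k,ce,a,onz(c,*ce,110).round(1))
# wheel extents: white|digit -> rows of top/bottom, columns
cv2.imwrite("pics/w1c.png",cv2.resize(im[75:140,135:255],None,fx=6,fy=6,interpolation=cv2.INTER_CUBIC)[:,:,::-1])
cs=vision.camera_params("scene")
```

```text
white [203.8 125.3] 9576 [513.6  71.  110. ]
white [158.   89.5] 18 [540.4 124.1 110. ]
white [234.1 107.8] 474 [537.7  42.9 110. ]
white [216.5 135.4] 8 [505.8  55.8 110. ]
white [215.5 143.5] 4 [497.1  55.4 110. ]
white [187.3 146.3] 3 [488.   84.8 110. ]
white [160. 150.] 3 [478.  113.5 110. ]
white [158.4 152.6] 5 [474.8 114.9 110. ]
white [145.7 155. ] 3 [469.4 128.4 110. ]
white [179.5 161.1] 32 [470.2  90.8 110. ]
white [133.  158.7] 3 [462.5 141.9 110. ]
white [187.5 171. ] 4 [461.1  80.5 110. ]
white [191.  175.5] 8 [456.8  75.9 110. ]
white [233.  176.7] 3 [465.   30.1 110. ]
white [211.8 184.4] 15 [451.6  51.6 110. ]
orange [221.5 107. ] 4 [535.9  55.9 110. ]
orange [200.5 167.2] 166 [468.2  67.1 110. ]
orange [191.6 161.8] 22 [472.2  77.6 110. ]
orange [196.3 162.6] 16 [472.3  72.4 110. ]
red [173.2 108.5] 24 [524.3 105.6 110. ]
red [210.2 108.3] 19 [532.2  67.3 110. ]
red [222.1 108.4] 12 [534.6  55.  110. ]
red [247. 108.] 15 [540.3  29.6 110. ]
red [147.5 109. ] 6 [518.5 132.4 110. ]
red [184.5 108.5] 8 [526.7  93.8 110. ]
red [202.7 154.3] 3 [482.8  67.  110. ]
red [191.  165.5] 4 [468.   77.6 110. ]
red [204.  168.5] 10 [467.6  63.  110. ]
red [194. 175.] 5 [458.1  72.7 110. ]
```

View pics/w1c.png

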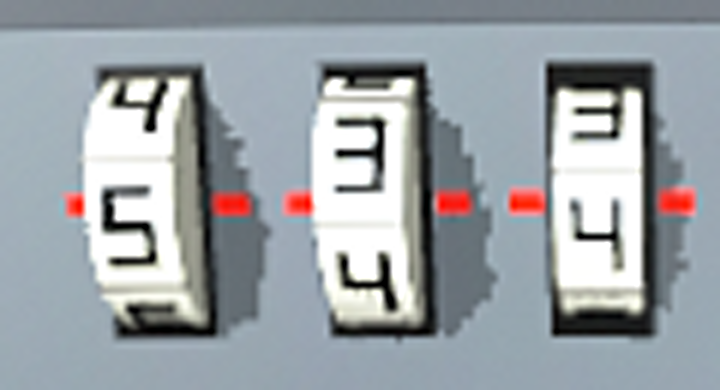

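The crop shows the face dividers at these full-image positions: left 4/5 at (158,101.3) and 5/6 at (160,123.5), middle 2/3 at (196.7,91.3) and 3/4 at (196.7,112.4), and right 3/4 at (235,103.5) and 4/5 at (235,123.3).

```bash
cat >> h.py <<'E'
def wheel_angle(c,u,v,div,top,ax,z=116):
    """angle whose divider (between floor/ceil numbers, div e.g. 4.5) is seen at u,v; ax = case x unit"""
    d=ray(c,u,v);o=np.array(c['position'])-top; o[2]+=22  # about axle
    o[2]=c['position'][2]-(z-22)
    X,Z=o[:2]@ax,o[2];dx,dz=d[:2]@ax,d[2]
    t=min(np.roots([dx*dx+dz*dz,2*(X*dx+Z*dz),X*X+Z*Z-484]).real)
    return (div-1)*np.pi/3+np.arctan2(X+t*dx,Z+t*dz)
E
python3 - <<'E'
from h import *
c={'fx': 300.0116493791832, 'fy': 300.0116493791832, 'cx': 253.20523256305964, 'cy': 189.49868170246546, 'k1': -0.06872455016931013, 'position': np.array([541.11264917,  21.79017424, 433.22020876]), 'rotation': np.array([-0.26416723,  0.00414559, -1.36533689])}
P={k:onz(c,*p,100) for k,p in dict(Lr=(173.2,108.5),Mr=(210.2,108.3),Rl=(222.1,108.4),Rr=(247,108)).items()}
for k,v in P.items(): print(k,v.round(1))
e=P['Rr']-P['Lr']; yaw=np.arctan2(e[0],-e[1]); print('yaw',yaw,np.linalg.norm(e))
ax=np.array([np.cos(yaw),np.sin(yaw)]); ay=np.array([-ax[1],ax[0]])
Rc=(P['Rl']+P['Rr'])/2; h=np.linalg.norm(P['Rl']-P['Rr'])/2; print('half',h)
M=(Rc[:2]+40*ay+ P['Mr'][:2]+h*ay+P['Lr'][:2]+(h-40)*ay)/3
print('Mid',M, 'latch',M-62*ax, 'orange@119', onz(c,198.5,166,119.5))
T={k:np.r_[M+s*40*ay,116] for k,s in dict(L=1,M=0,R=-1).items()}
for k,v in T.items(): print(k,v.round(1),proj(c,v))
for k,u,v,d in [('L',158,101.3,4.5),('L',160,123.5,5.5),('M',196.7,91.3,2.5),('M',196.7,112.4,3.5),('R',235,103.5,3.5),('R',235,123.3,4.5)]:
    print(k,wheel_angle(c,u,v,d,T[k],ax))
E
```

```text
Lr [523.8 108.2 100. ]
Mr [532.   68.7 100. ]
Rl [534.4  56.1 100. ]
Rr [540.2  29.8 100. ]
yaw 0.2066884277022351 80.01570914714509
half 13.433265621606065
Mid [529.19919572  82.04107282] latch [468.51881112  69.31743637] orange@119 [471.19666719  68.03127718 119.5       ]
L [521.  121.2 116. ] (np.float64(156.43393389011305), np.float64(108.77682404485046))
M [529.2  82.  116. ] (np.float64(194.79584132611114), np.float64(108.34451055316094))
R [537.4  42.9 116. ] (np.float64(233.61398201573996), np.float64(108.10285840045792))
L 4.0137602991069805
L 3.942184586640577
M 2.480211958091534
M 2.430602673123803
R 2.828261883643905
R 2.8730326131805386
```

Request:
move_arm(
  series="1 0.62 -0.84 0.5 0 0 0;1 0.62 -0.84 0.5 0 0 0;1 0.62 -0.84 0.5 0 0 0;1 0 0 0.8 0 0 0;1 0 0 0.8 0 0 0;1 0 0 0.6 0 0 0;1 0 0 0.3 0 0 0;1 0 0 0 0 0 0",
)

```text
clock: 3.02
eef_pos: [529.3, 115.2, 127.4]
tcp_rot: [-3.141, 0.001, 0.197]
contact_force: [0.2, -1.1, 0.4]
opening: -0.002
```

Request:
move_arm(
  series="1 0.05 -0.19 0.04 0 0 -0.5;1 0 0 0.05 0 0 0;1 0 0 0.05 0 0 0;1 0 0 0 0 0 0",
)

```text
clock: 3.52
eef_pos: [531.5, 123.6, 124.2]
tcp_rot: [-3.141, -0.004, 0.206]
contact_force: [-0.3, 0.3, -0.7]
opening: -0.001
```

Request:
move_arm(
  series="1 0 0 0.05 0 0 0;1 0 0 0.05 0 0 0;1 0 0 0 0 0 0",
)

```text
clock: 3.9
eef_pos: [531.6, 123.6, 120.1]
tcp_rot: [-3.141, -0.004, 0.206]
contact_force: [0.4, -0.4, -0.0]
opening: 0.003
```

Request:
move_arm(
  series="1 0 0 0.04 0 0 0;1 0 0 0.025 0 0 0;1 0 0 0 0 0 0",
)

```text
clock: 4.28
eef_pos: [532.0, 123.7, 117.9]
tcp_rot: [-3.141, -0.005, 0.206]
contact_force: [-0.0, 0.1, 4.5]
opening: -0.002
```

Request:
move_arm(
  series="1 -0.08 0 0 0 0 0;1 -0.08 0 0 0 0 0;1 -0.08 0 0 0 0 0",
)

```text
clock: 4.65
eef_pos: [523.7, 121.9, 118.6]
tcp_rot: [-3.141, -0.008, 0.206]
contact_force: [2.3, 0.4, 2.4]
opening: -0.004
```

Request:
move_arm(
  series="1 -0.07 0 0.02 0 0 0;1 -0.07 0 0.015 0 0 0;1 -0.07 0 0.015 0 0 0;1 0 0 0 0 0 0",
)

```text
clock: 5.15
eef_pos: [515.7, 120.3, 117.6]
tcp_rot: [-3.141, -0.011, 0.206]
contact_force: [-0.6, -0.3, 6.5]
opening: -0.001
```

Request:
move_arm(
  series="1 -0.05 0 0 0 0 0;1 0 0 -0.3 0 0 0;1 0 0 -0.8 0 0.3 0;1 -0.5 0.5 -0.3 0 0.3 0;1 -0.55 0.5 0 0 0 0;1 0 0 0 0 0 0",
)

```text
clock: 5.9
eef_pos: [476.2, 70.4, 175.1]
tcp_rot: [-3.141, -0.016, 0.207]
contact_force: [0.2, 0.2, 0.1]
opening: -0.003
```

```bash
cat > look.py <<'E'
from h import *
import sys,json
n=sys.argv[1]
s=r.sense(); c=vision.camera_params("wrist"); im=vision.grab_frame("wrist")
print(s['eef_pos'].round(1),s['tcp_rot'].round(4),s['clock'])
json.dump({k:np.array(v).tolist() for k,v in c.items()},open(f'pics/{n}.json','w'))
u,v=np.array(proj(c,[529.2,82.0,108])).round().astype(int)
x0,y0=max(0,u-100),max(0,v-45); print('crop',x0,y0)
cv2.imwrite(f"pics/{n}f.png",im[:,:,::-1])
cv2.imwrite(f"pics/{n}.png",cv2.resize(im[y0:y0+130,x0:x0+200],None,fx=4,fy=4,interpolation=cv2.INTER_CUBIC)[:,:,::-1])
E
python3 look.py w2
```

```text
[476.2  70.4 175.1] [-3.1409 -0.0158  0.2066] 5.9
crop 153 82
```

View pics/w2.png

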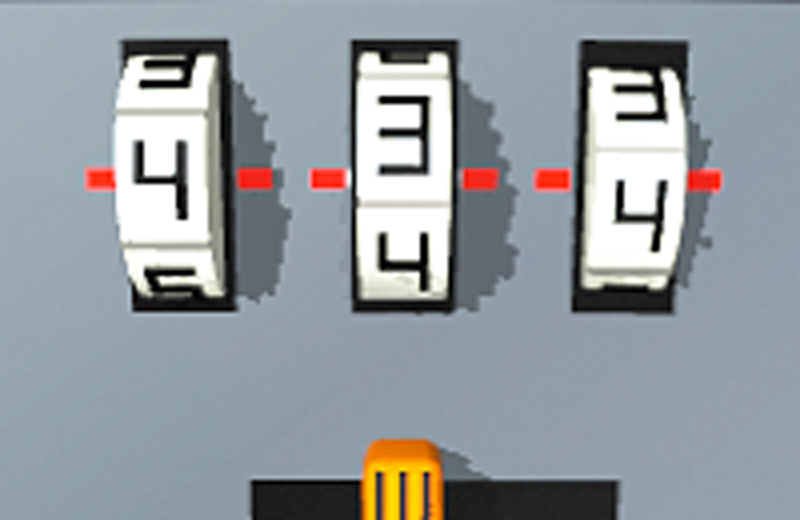

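The left wheel now shows 4 near the centre: crop rows 110 and 243 for the dividers, against the red mark at row 180. The other two wheels are unchanged.

```bash
cat > ang.py <<'E'
from h import *
import json
def run(n,L,crop):
    c={k:np.array(v) if isinstance(v,list) else v for k,v in json.load(open(f'pics/{n}.json')).items()}
    yaw=.2067;ax=np.array([np.cos(yaw),np.sin(yaw)]);ay=np.array([-ax[1],ax[0]]);M=np.array([529.2,82.0])
    for k,u,v,d,z in L:
        T=np.r_[M+{'L':40,'M':0,'R':-40}[k]*ay,116]
        print(k,d,wheel_angle(c,crop[0]+u/4,crop[1]+v/4,d,T,ax,z).round(3))
    print('mark pred',[((np.array(proj(c,np.r_[M+y*ay,100]))-crop)*4).round(1) for y in (53.4,-53.4)])
E
python3 -c "
from ang import *
run('w2',[('L',168,110,3.5,119),('L',165,243,4.5,119),('M',405,204,3.5,116),('R',635,150,3.5,116),('R',632,270,4.5,116)],(153,82))"
```

```text
L 3.5 3.17
L 4.5 3.183
M 3.5 2.442
R 3.5 2.854
R 4.5 2.886
mark pred [array([103.9, 177.6]), array([698.4, 178.2])]
```

Request:
move_arm(
  series="1 0.78 0 0 0 -0.5 0;1 0.78 0 0.4 0 -0.4 0;1 0 0 0.5 0 0 0;1 0 0 0.3 0 0 0;1 0 0 0 0 0 0",
)

```text
clock: 6.58
eef_pos: [542.0, 87.2, 127.2]
tcp_rot: [-3.14, -0.001, 0.207]
contact_force: [-0.5, 0.5, -0.4]
opening: -0.001
```

Request:
move_arm(
  series="1 -0.14 0.06 0.06 0 0 0;1 0 0 0.06 0 0 0;1 0 0 0 0 0 0",
)

```text
clock: 6.95
eef_pos: [536.9, 83.6, 123.5]
tcp_rot: [-3.14, -0.003, 0.207]
contact_force: [0.2, 0.4, 0.2]
opening: -0.003
```

Request:
move_arm(
  series="1 0 0 0.05 0 0 0;1 0 0 0.05 0 0 0;1 0 0 0 0 0 0",
)

```text
clock: 7.32
eef_pos: [537.3, 83.6, 120.1]
tcp_rot: [-3.14, -0.004, 0.207]
contact_force: [-0.4, 0.1, 2.2]
opening: 0.0
```

Request:
move_arm(
  series="1 0 0 0.03 0 0 0;1 -0.1 0 0.01 0 0 0;1 -0.1 0 0.015 0 0 0;1 -0.1 0 0.015 0 0 0;1 -0.1 0 0.01 0 0 0;1 0 0 0 0 0 0",
)

```text
clock: 8.07
eef_pos: [525.9, 81.2, 119.4]
tcp_rot: [-3.14, -0.014, 0.207]
contact_force: [-0.8, 0.3, 4.9]
opening: 0.001
```

Request:
move_arm(
  series="1 -0.1 0 0.015 0 0 0;1 -0.1 0 0.01 0 0 0;1 0 0 0 0 0 0",
)

```text
clock: 8.45
eef_pos: [518.0, 79.6, 118.5]
tcp_rot: [-3.14, -0.015, 0.207]
contact_force: [-0.2, -0.3, 4.7]
opening: -0.0
```

Request:
move_arm(
  series="1 0 0 -0.25 0 0 0;1 0.42 0 0 0 -0.7 0;1 0 0 0 0 0 0;1 0 0 0.13 0 0 0;1 0 0 0 0 0 0",
)

```text
clock: 9.07
eef_pos: [530.7, 82.3, 122.8]
tcp_rot: [-3.14, 0.003, 0.207]
contact_force: [-0.3, -0.1, -0.3]
opening: 0.003
```

Request:
move_arm(
  series="1 0.1 0 0.02 0 0 0;1 0 0 0.07 0 0 0;1 0 0 0 0 0 0",
)

```text
clock: 9.45
eef_pos: [534.7, 83.1, 119.3]
tcp_rot: [-3.14, 0.002, 0.207]
contact_force: [-2.0, 0.6, 4.4]
opening: 0.001
```

Request:
move_arm(
  series="1 -0.1 0 0.01 0 0 0;1 -0.1 0 0.015 0 0 0;1 -0.1 0 0.015 0 0 0;1 -0.04 0 0.01 0 0 0;1 0 0 0 0 0 0",
)

```text
clock: 10.07
eef_pos: [523.0, 80.6, 119.4]
tcp_rot: [-3.14, -0.004, 0.207]
contact_force: [0.5, 1.0, 4.5]
opening: 0.002
```

Request:
move_arm(
  series="1 0 0 -0.3 0 0 0;1 -0.05 0.5 0 0 -0.2 0;1 -0.02 0.5 0 0 0 0;1 0 0 0 0 0 0",
)

```text
clock: 10.58
eef_pos: [526.1, 39.9, 132.5]
tcp_rot: [-3.14, 0.003, 0.208]
contact_force: [0.4, -0.4, 0.0]
opening: -0.0
```

Request:
move_arm(
  series="1 0.06 0 0.15 0 0 0;1 0 0 0.1 0 0 0;1 0 0 0 0 0 0",
)

```text
clock: 10.95
eef_pos: [527.7, 41.5, 121.8]
tcp_rot: [-3.139, 0.004, 0.208]
contact_force: [-0.7, -0.4, 0.2]
opening: 0.004
```

Request:
move_arm(
  series="1 0 0 0.045 0 0 0;1 0 0 0.03 0 0 0;1 0 0 0 0 0 0",
)

```text
clock: 11.32
eef_pos: [527.5, 42.0, 118.5]
tcp_rot: [-3.139, 0.004, 0.209]
contact_force: [0.1, -0.2, -0.1]
opening: 0.0
```

Request:
move_arm(
  series="1 0 0 0.04 0 0 0;1 0 0 0.03 0 0 0;1 0 0 0 0 0 0",
)

```text
clock: 11.7
eef_pos: [527.6, 42.0, 115.6]
tcp_rot: [-3.139, 0.004, 0.209]
contact_force: [-0.1, -0.9, -0.4]
opening: 0.001
```

Request:
move_arm(
  series="1 0 0 0.04 0 0 0;1 0 0 0.03 0 0 0;1 0 0 0 0 0 0",
)

```text
clock: 12.08
eef_pos: [527.7, 42.0, 112.8]
tcp_rot: [-3.139, 0.004, 0.209]
contact_force: [-1.3, -0.5, 1.7]
opening: -0.002
```

Request:
move_arm(
  series="1 0 0 0.025 0 0 0;1 0.1 0 0.01 0 0 0;1 0.1 0 0.01 0 0 0;1 0.1 0 0.01 0 0 0;1 0 0 0 0 0 0",
)

```text
clock: 12.7
eef_pos: [540.9, 44.7, 112.3]
tcp_rot: [-3.14, 0.002, 0.209]
contact_force: [-1.2, 0.3, 4.7]
opening: -0.002
```

Request:
move_arm(
  series="1 0.09 0 0.01 0 0 0;1 0.07 0 0.01 0 0 0;1 0 0 0 0 0 0",
)

```text
clock: 13.08
eef_pos: [548.1, 46.2, 112.2]
tcp_rot: [-3.14, 0.001, 0.209]
contact_force: [0.1, -0.1, 3.8]
opening: 0.0
```

Request:
move_arm(
  series="1 0 0 -0.3 0 0 0;1 0 0 -0.6 0 0 0;1 -0.75 -0.45 -0.6 0 0 0;1 -0.75 -0.5 0 0 0 0;1 0 0 0 0 0 0",
)

```text
clock: 13.7
eef_pos: [479.7, 71.1, 175.8]
tcp_rot: [-3.14, 0.001, 0.208]
contact_force: [0.9, -0.3, 0.1]
opening: 0.004
```

```bash
python3 look.py w3
```

```text
[479.7  71.1 175.8] [-3.1396e+00  9.0000e-04  2.0810e-01] 13.7
crop 153 85
```

View pics/w3.png

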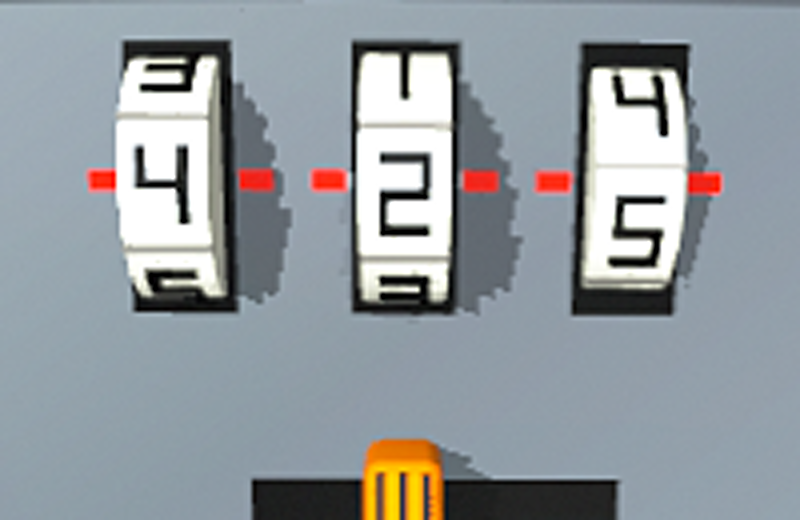

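The left wheel's 4 is centred, with dividers at crop rows 117 and 249. The middle wheel's 2 is slightly low, with dividers at 126 and 258. The right wheel's 5 is low, with dividers at 167 and 283. The marks are at row 182.

```bash
python3 -c "
from ang import *
run('w3',[('L',168,117,3.5,119),('L',165,248,4.5,119),('M',405,126,1.5,120.6),('M',405,258,2.5,120.6),('R',637,166,4.5,113.2),('R',632,281,5.5,113.2)],(153,85))"
```

```text
L 3.5 3.146
L 4.5 3.169
M 1.5 0.978
M 2.5 0.992
R 4.5 3.809
R 5.5 3.778
mark pred [array([105.3, 178.7]), array([698.8, 180.2])]
```

Request:
move_arm(
  series="1 0.57 0.5 0 0 0 0;1 0.57 0.46 0.4 0 0 0;1 0 0 0.6 0 0 0;1 0 0 0.32 0 0 0;1 0 0 0.05 0 0 0;1 0 0 0 0 0 0",
)

```text
clock: 14.5
eef_pos: [541.4, 40.8, 121.8]
tcp_rot: [-3.141, -0.007, 0.208]
contact_force: [0.7, -0.2, -0.2]
opening: -0.002
```

Request:
move_arm(
  series="1 -0.22 -0.07 0 0 -0.3 0;1 0 0 0.1 0 0 0;1 0 0 0.08 0 0 0;1 0 0 0 0 0 0",
)

```text
clock: 15.0
eef_pos: [532.1, 42.2, 115.8]
tcp_rot: [3.142, -0.004, 0.209]
contact_force: [0.4, -1.2, -0.1]
opening: 0.0
```

Request:
move_arm(
  series="1 0 0 0.06 0 0 0;1 0 0 0.035 0 0 0;1 0 0 0 0 0 0",
)

```text
clock: 15.38
eef_pos: [532.5, 42.3, 112.3]
tcp_rot: [3.142, -0.004, 0.209]
contact_force: [-1.9, -0.3, 4.8]
opening: 0.003
```

Request:
move_arm(
  series="1 0.1 0 0.01 0 0 0;1 0.085 0 0.01 0 0 0;1 0 0 0 0 0 0",
)

```text
clock: 15.75
eef_pos: [540.6, 44.0, 112.3]
tcp_rot: [3.142, -0.005, 0.209]
contact_force: [-1.4, -0.7, 4.2]
opening: -0.001
```

Request:
move_arm(
  series="1 0 0 -0.4 0 0 0;1 -0.04 -0.5 0 0 -0.2 0;1 -0.04 -0.48 0 0 0 0;1 0 0 0 0 0 0",
)

```text
clock: 16.25
eef_pos: [528.7, 84.5, 129.6]
tcp_rot: [-3.141, -0.002, 0.208]
contact_force: [0.9, 0.1, -0.3]
opening: -0.002
```

Request:
move_arm(
  series="1 0 0.06 0.08 0 0 0;1 0 0 0.1 0 0 0;1 0 0 0 0 0 0",
)

```text
clock: 16.62
eef_pos: [528.8, 82.0, 121.4]
tcp_rot: [3.142, -0.001, 0.209]
contact_force: [-0.3, 0.2, 0.0]
opening: -0.001
```

Request:
move_arm(
  series="1 0 0 0.045 0 0 0;1 0 0 0 0 0 0",
)

```text
clock: 16.88
eef_pos: [529.0, 81.8, 119.6]
tcp_rot: [-3.141, -0.001, 0.209]
contact_force: [-1.0, 1.7, 3.5]
opening: 0.006
```

Next I nudge the middle wheel +1 mm, lift and look.

Request:
move_arm(
  series="1 0.025 0 0.005 0 0 0;1 0 0 0 0 0 0;1 0 0 -0.4 0 0 0;1 0 0 -0.8 0 0 0;1 -0.65 0 -0.2 0 0 0;1 -0.6 0 0 0 0 0;1 0 0 0 0 0 0",
)

```text
clock: 17.75
eef_pos: [481.3, 71.0, 181.0]
tcp_rot: [3.141, -0.004, 0.209]
contact_force: [0.1, 0.2, 0.1]
opening: -0.0
```

```bash
python3 look.py w4
```

```text
[481.3  71.  181. ] [ 3.1407 -0.004   0.2088] 17.75
crop 153 88
```

View pics/w4.png

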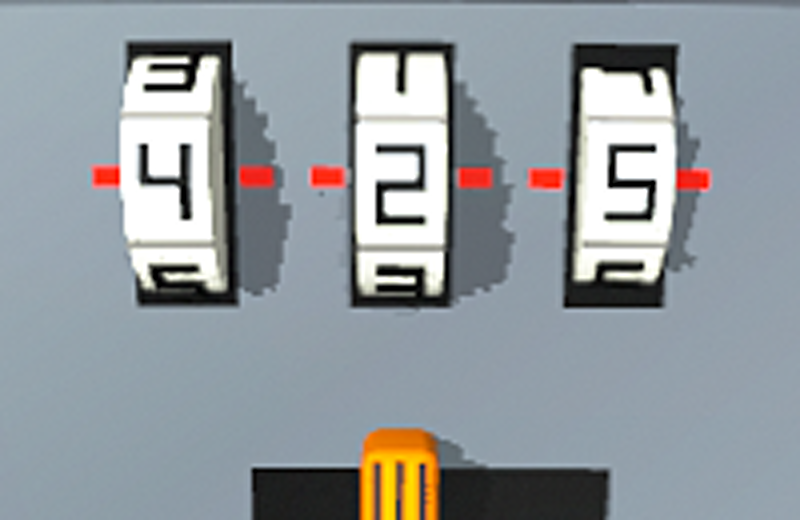

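4, 2 and 5 all sit on the marks: divider midpoints are at rows 179, 183 and 181.5, and the marks are at 177 to 179. The latch is at crop (400,480).

```bash
python3 -c "
from ang import *
run('w4',[('L',168,115,3.5,119),('L',165,243,4.5,119),('M',402,118,1.5,120.6),('M',402,249,2.5,120.6),('R',630,119,4.5,113.2),('R',625,245,5.5,113.2)],(153,88))"
```

```text
L 3.5 3.151
L 4.5 3.167
M 1.5 1.032
M 2.5 1.029
R 4.5 4.169
R 5.5 4.166
mark pred [array([109.3, 175.2]), array([687.4, 176.9])]
```

Request:
move_arm(
  series="1 -0.3 -0.36 0.3 0 0 0;1 -0.03 -0.4 0.4 0 0 0;1 0 0 0.5 0 0 0;1 0 0 0.3 0 0 0;1 0 0 0 0 0 0",
)

```text
clock: 18.42
eef_pos: [462.5, 101.6, 117.4]
tcp_rot: [3.141, -0.005, 0.209]
contact_force: [-0.2, 0.0, -0.1]
opening: 0.004
```

Request:
move_arm(
  series="1 0 0 0.13 0 0 0;1 0 0 0.13 0 0 0;1 0 0 0 0 0 0",
)

```text
clock: 18.8
eef_pos: [463.3, 101.8, 107.1]
tcp_rot: [3.141, -0.006, 0.208]
contact_force: [-0.4, -0.5, 0.2]
opening: 0.001
```

Request:
move_arm(
  series="1 0 0.12 0 0 0 0;1 0 0.12 0 0 0 0;1 0 0.12 0 0 0 0;1 0 0 0 0 0 0",
)

```text
clock: 19.3
eef_pos: [467.0, 86.6, 107.8]
tcp_rot: [3.141, -0.007, 0.207]
contact_force: [-0.9, 0.0, -0.7]
opening: 0.003
```

Request:
move_arm(
  series="1 0 0.1 0 0 0 0;1 0 0.1 0 0 0 0;1 0 0 0 0 0 0",
)

```text
clock: 19.68
eef_pos: [468.6, 78.4, 107.8]
tcp_rot: [-3.141, -0.007, 0.207]
contact_force: [0.4, 1.4, 0.6]
opening: -0.002
```

Request:
move_arm(
  series="1 0 0.08 0 0 0 0;1 0 0.05 0 0 0 0;1 0 0 0 0 0 0",
)

```text
clock: 20.05
eef_pos: [469.7, 73.4, 107.8]
tcp_rot: [-3.141, -0.007, 0.207]
contact_force: [-0.5, 4.6, 0.4]
opening: -0.0
```

Request:
move_arm(
  series="1 0 0.06 0 0 0 0;1 0 0.06 0 0 0 0;1 0 0 0 0 0 0",
)

```text
clock: 20.42
eef_pos: [469.7, 73.6, 107.9]
tcp_rot: [-3.132, -0.007, 0.203]
contact_force: [0.1, 2.5, -0.1]
opening: 0.004
```

Request:
move_arm(
  series="1 0 -0.25 0 0 0 0;1 0 0 -0.5 0 0 0;1 0 0 -0.9 0 0 0;1 -0.5 0 -0.9 0 0 0;1 -0.6 0 -0.5 0 0 0;1 0 0 0 0 0 0",
)

```text
clock: 21.18
eef_pos: [423.1, 73.7, 222.8]
tcp_rot: [-3.136, -0.007, 0.204]
contact_force: [0.3, -0.8, -0.7]
opening: 0.001
```

```bash
python3 look.py w5
```

```text
[423.1  73.7 222.8] [-3.1358 -0.0069  0.2042] 21.175
crop 171 14
```

View pics/w5.png

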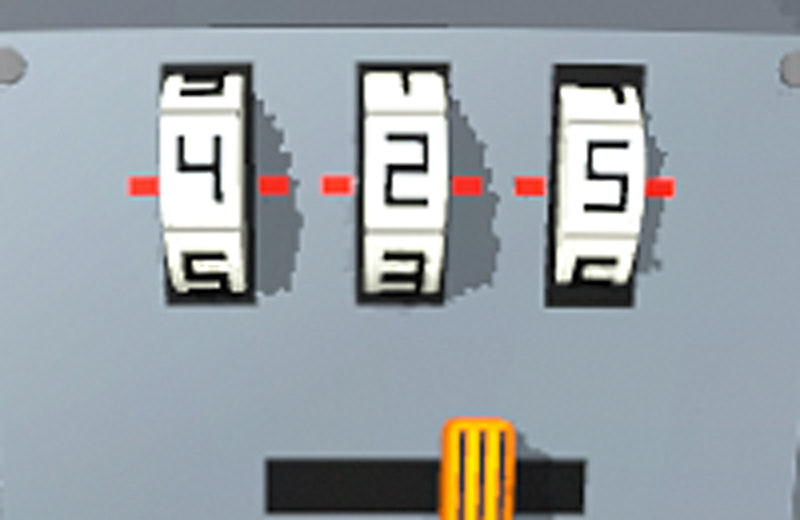

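The latch has moved right to crop column 479, and the code is still centred.

```bash
python3 -c "
from ang import *
ay=np.array([-np.sin(.2067),np.cos(.2067)]);ax=np.array([ay[1],-ay[0]])
for n,crop,uv in (('w2',(153,82),(402,443)),('w4',(153,88),(400,434)),('w5',(171,14),(479,422))):
    c={k:np.array(v) if isinstance(v,list) else v for k,v in json.load(open(f'pics/{n}.json')).items()}
    p=onz(c,crop[0]+uv[0]/4,crop[1]+uv[1]/4,119.5)[:2]-[529.2,82.]
    print(n,p@ax,p@ay)
run('w5',[('L',200,110,3.5,119),('L',203,230,4.5,119),('M',405,112,1.5,120.6),('M',405,232,2.5,120.6),('R',600,121,4.5,113.2),('R',597,235,5.5,113.2)],(171,14))"
```

```text
w2 -44.08066677477989 -0.19652227518779952
w4 -43.90197585474087 -0.40372621746038756
w5 -47.98499860398775 -15.573756821662736
L 3.5 3.173
L 4.5 3.152
M 1.5 1.027
M 2.5 1.023
R 4.5 4.177
R 5.5 4.191
mark pred [array([142.8, 186.4]), array([654.4, 187.1])]
```

```bash
python3 -c "
from rig import r
print(r.sense()['contact_force']); r.sign_off()"
```

```text
[0.73806428 0.37576579 0.09490763]
the job is handed in; nothing more can be done
```

The lock is set to 4-2-5 and the latch is open. I handed the job in at about 21 s on the robot's clock, with the gripper clear of everything.

- **Wheels:** I found each wheel's height by touch and rolled them one at a time. Wheel-force readings, taken at the end of each move call, never exceeded 6.5 N. The final wrist image gives 3.16, 1.03 and 4.18 rad against targets of 3.14, 1.05 and 4.19.
- **Latch:** I pushed it right until it stopped moving; two more rightward steps did not shift it. The images put its travel at about 15.3 mm of the nominal 16 mm, a difference I take as measurement error.
- **Bystanders:** The arm's path stayed clear of the tape, screwdriver and can. I did not take a final picture of them.

No check failed. The predicted and seen positions of the red marks differed by up to about 0.5 pixel, which is roughly 0.02 rad on a wheel.

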